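Slide the wide sample disc into its pocket

TASK

Slide the wide, solid steel disc across the white loading plate until it drops flat into the large round pocket, and let go of it. Keep it down on the plate all the way, do not pick it up, and leave the small disc where it lies.

Things in the scene. Friction and masses are not known exactly. Their poses are not given: they have to be found in the camera images.
- wide_disc_center (a point): Centre (half-way up) of the wide solid steel disc, 48 mm across, 12 mm thick, about 0.15 kg, loose, lying flat on the white plate; z is its axis, upwards. It is the larger of two solid discs there; the open ring of the same outer width (28 mm hole) that also lies on the plate is not it.
- small_disc_center (a point): Centre (half-way up) of the small solid steel disc, 30 mm across and 12 mm thick, loose, lying flat on the white plate. It stays where it is. It and the wide disc swap places from start to start.
- plate: White plastic plate fixed on the trolley top, 200 (its x) by 380 mm (its y), 15 mm thick. Origin: centre of its underside; z up, x away from the robot, turned up to 20 degrees. Discs near plate x -0.05, y +-0.075; large pocket at (0.05, 0.07); a 38 mm pocket, too small, at (0.05, -0.07); ring near (0.03, -0.15); jar 42 mm tall near (0, 0.155). The straight way from disc to large pocket is clear.
- wide_pocket (a point): Centre of the mouth of the large round pocket, level with the top face of the plate (15 mm above the trolley top). The pocket is 60 mm across and 5 mm deep with a flat black floor, so the seated wide disc stands 7 mm proud of the plate and its centre is 1 mm above this point.

How it is judged:
By the outcome, as a careful person would: the job done as asked, in the order asked, and still so for the second after the job is handed in, with the robot touching nothing.
It also fails if it takes over 35 s, if anything falls off the work surface, if the arm or the gripper's body presses on something with over 40 N, if the wrist force passes 120 N, or if a joint passes its speed limit or range.

ROBOT

A 7-joint arm with a two-finger parallel gripper is mounted at the origin on the work surface. World frame = base frame: x ahead of the robot, y to its left, z up, the work surface at z = 0. Lengths are in m, angles in rad, forces in N, time in s.
With the tool pointing down it reaches from about 0.425 to 0.875 m from the base axis. Payload 4.7 kg.
Tool frame: the origin (TCP) lies midway between the tips of the shut fingers; the grasp point (between the pads) lies ctrl.grasp_offset behind it (ctrl.grasp_offset is the distance from the TCP to the grasp point, in m); z points along the fingers, y is the line along which they close (so a half turn about z gives the same grasp; the last joint's range is limited). The gripper opens to 87 mm and grips with 3 to 60 N. Pads are 19 mm wide; open, the fingers measure 117 mm over their backs; the gripper's body (75 mm by 190 mm) begins 51 mm behind the grasp point.
Start: joints at [0.014, 0.321, -0.07, 1.45, 0.023, 1.371, -0.057], TCP at [0.65, -0, 0.223] pointing down, gripper open.
Joint ranges: [-2.86, 2.86], [-0.3, 2.09], [-1.38, 1.24], [0.06, 2.45], [-1.56, 4.7], [0.09, 2.05], [-2.69, 2.69]. Speed limits (rad/s): [2.57, 2.57, 3.14, 3.14, 3.14, 3.14, 3.14].

INTERFACE

Orientations are given as a rotation vector (axis times angle).
In Python, from bench import ctrl gives the robot as it stands. The module is installed in compiled form; this text tells all that it offers.
- The arm moves only by the tool jog_arm, never from a script. Its argument "moves" is one flat list of numbers, 7 for each row, row after row: the shift along the tool's x, y, z in units of 30 cm (1.0 is 30 cm), then the turn, a rotation vector about the tool's x, y, z in units of 60 degrees (1.0 is 60 degrees), then the gripper's target within -1 to 1 (fully open at 1, half-way at 0, shut at -1). In form: [x, y, z, wx, wy, wz, fingers, x, y, z, wx, wy, wz, fingers, ...]. A call has exactly 8 rows; each row is the pose to reach, as a shift and turn from the pose commanded when the call began, along the tool's axes at that moment; what a row does not reach only later rows make up. A row lasts 1/8 s, in which the tool goes at most 62.5 mm and 10.7 degrees, less where a joint would pass 70% of its speed; a pose out of reach is approached as far as the arm can. A call with a number of a shift or a turn outside -1 to 1 is refused whole. A call with a gripper value outside its range is refused whole. The fingers move at their own pace and stop on an object; "newtons" is the grip in N (left out, the last holds). Time passes only in rows, so rows that repeat a pose let the fingers close, or fill a call up. It gives the time, the measured TCP pose, the force, the opening and the grip force at its end, in the units of the state.
- ctrl.get_state(): the state, without advancing time (a new reading comes with each control period).
- ctrl.get_image(name): name is "scene" or "side" or "wrist"; returns a dict with "pixels" (400x640x3 uint8, red, green, blue), "fx", "fy", "cx", "cy" (pixels), "xyz" and "rotation" of the camera in the world; the wrist camera has in their place "tool_from_camera" (4x4, takes a point from camera to tool coordinates, whose origin is the TCP and whose axes are the flange's). Camera axes: x right, y up, looking along -z (the intrinsics and any distortion apply to the point x, -y, -z); pixel columns grow to the right and rows downward; lengths in m; the calibration is good to about 2 mm. A picture is of the moment at which its call begins: read the wrist's pose just before it. There is no depth.
- ctrl.close_job(): hands the job in; it is judged then, once.
The state is a dict: "time": time; "joint_positions": joint angles; "qd": joint speeds; "joint_torque": joint torques, N m; "position": TCP position; "tool_rot": TCP orientation; "ft_force": force on the tool from outside, world axes, zero at the start; "torque": the same for the moment, N m; "grip_width": opening from 0.0 (shut) to 1.0 (fully open); "grip_force": force on a finger pad.
Only numpy, scipy, OpenCV 4.12 (cv2) and the standard library are available. Lean on these libraries where they do the work, as an engineer would, in place of code of your own. Each camera call takes 0.05 s, during which the arm holds its last target. There are 200 camera calls.

## Working session

There is one attempt and no reset: what is moved stays moved. The work goes in short steps, Python scripts to look and compute and a tool call to move; the robot and the scene stay as the last step left them, time stands still between calls to the robot, and variables do not carry over. Pictures are saved under pics/ and viewed, at most 10 in all, crops included, and the job is handed in when it is done.

Besides the shell and the picture viewer there is one more tool, called after "Call:" by a JSON object that holds its "fn" and its "kwargs". jog_arm: Moves the arm, as the interface text tells. Its arguments: {"type":"object","properties":{"moves":{"type":"array"},"newtons":{"type":"number"}},"required":["moves"]}

```bash
mkdir -p pics
python3 - <<'E'
from bench import ctrl
import cv2,numpy as np
s=ctrl.get_state();print(s,ctrl.grasp_offset)
for n in ("scene","wrist"):
    i=ctrl.get_image(n);cv2.imwrite(f"pics/{n}0.png",i["pixels"][:,:,::-1]);i.pop("pixels");print(n,i)
E
```

```text
{'time': 0.0, 'joint_positions': array([ 0.01410258,  0.32180403, -0.07010544,  1.45167718,  0.02259845,
        1.37078543, -0.05687615]), 'qd': array([-0.00121389,  0.00084176,  0.00010673, -0.00089622, -0.00034052,
       -0.00157676, -0.00092081]), 'joint_torque': array([-2.58547143e-04, -4.91284704e+01, -4.03903294e-01, -3.12526345e+01,
       -6.40594075e-02,  4.37659642e-02,  1.61017233e-04]), 'position': array([ 6.49448565e-01, -3.81185861e-05,  2.21472892e-01]), 'tool_rot': array([-2.22046471e+00, -2.22062287e+00,  2.19240296e-03]), 'ft_force': array([-0.42394975,  0.00355299, -0.14124346]), 'torque': array([-0.01325187, -0.01098263,  0.03473157]), 'grip_force': 0.0, 'grip_width': 0.9976495116894539} 0.0187
scene {'fx': 493.5236821061494, 'fy': 493.5236821061494, 'cx': 318.75038538904863, 'cy': 193.97658461050938, 'xyz': array([0.81752177, 0.35467439, 0.55348084]), 'rotation': array([0.30808997, 0.84565848, 2.33605389])}
wrist {'fx': 295.06790241102703, 'fy': 295.06790241102703, 'cx': 318.7068809213038, 'cy': 200.30111433790185, 'tool_from_camera': array([[-2.53186058e-04,  9.62432520e-01,  2.71520864e-01,
         7.42238860e-02],
       [ 9.99999494e-01,  5.07916399e-04, -8.67886638e-04,
         1.54601120e-04],
       [-9.73192224e-04,  2.71520507e-01, -9.62432162e-01,
        -1.61182948e-01],
       [ 0.00000000e+00,  0.00000000e+00,  0.00000000e+00,
         1.00000000e+00]])}
```

View pics/scene0.png

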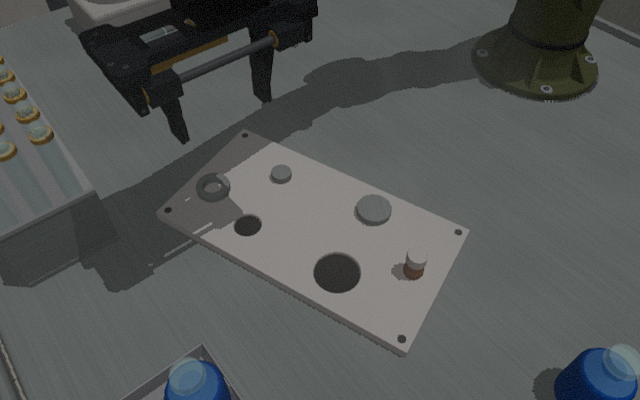

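View pics/wrist0.png

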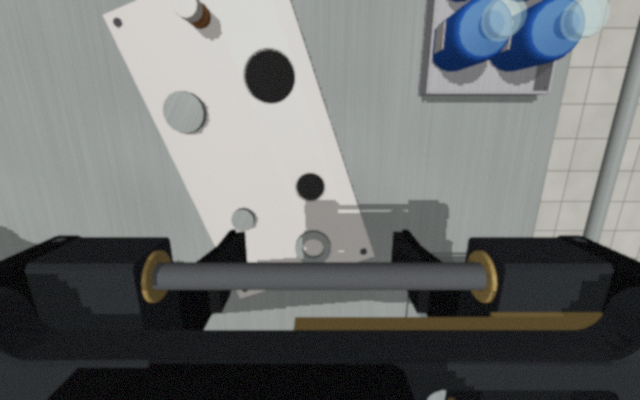

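Scene view: wide disc (374,209), large pocket (337,272), small disc (281,173), jar (415,265). Wrist view: wide disc (185,112), pocket (269,76), jar near (195,12), small disc (243,218).

```bash
cat > h.py <<'E'
from bench import ctrl
import cv2,numpy as np
from scipy.spatial.transform import Rotation as R
def shot(n,save=None):
    s=ctrl.get_state();i=ctrl.get_image(n)
    if n=="wrist":
        T=np.eye(4);T[:3,:3]=R.from_rotvec(s["tool_rot"]).as_matrix();T[:3,3]=s["position"]
        T=T@i["tool_from_camera"];i["o"],i["M"]=T[:3,3],T[:3,:3]
    else: i["o"],i["M"]=i["xyz"],R.from_rotvec(i["rotation"]).as_matrix()
    if save: cv2.imwrite(save,i["pixels"][:,:,::-1])
    return i
def ray(i,p):
    d=i["M"]@[(p[0]-i["cx"])/i["fx"],-(p[1]-i["cy"])/i["fy"],-1];return i["o"],d/np.linalg.norm(d)
def plane(i,p,z):
    o,d=ray(i,p);return o+d*(z-o[2])/d[2]
def tri(i,p,j,q):
    (a,d),(b,e)=ray(i,p),ray(j,q)
    t=np.linalg.lstsq(np.c_[d,-e],b-a,rcond=None)[0];u,v=a+d*t[0],b+e*t[1]
    return (u+v)/2,np.linalg.norm(u-v)
def dark(i,p):  # ellipse of the dark blob at p
    m=(i["pixels"].max(2)<85).astype(np.uint8);_,l=cv2.connectedComponents(m)
    c=max(cv2.findContours((l==l[p[1],p[0]]).astype(np.uint8),0,1)[0],key=len);return cv2.fitEllipse(c)
E
python3 - <<'E'
from h import *
S=shot("scene");W=shot("wrist")
es,ew=dark(S,(337,272)),dark(W,(269,76));print(es,ew)
print("pocket",tri(S,es[0],W,ew[0]),plane(S,es[0],.015),plane(W,ew[0],.015))
print("pocket38",tri(S,(248,225),W,(310,187)))
print("corner holes",tri(S,(458,232),W,(118,22)),tri(S,(168,210),W,(363,252)))
print("disc top",tri(S,(374,207),W,(184,111)))
print("small",tri(S,(281,172),W,(243,216)))
for n,i,ps in(("S",S,[(374,209),(337,272)]),("W",W,[(185,112),(269,76)])):
  for p in ps: print(n,i["pixels"][p[1],p[0]])
E
```

```text
((336.6815185546875, 272.77105712890625), (38.66819381713867, 45.825584411621094), 91.79227447509766) ((269.1938781738281, 75.95954132080078), (46.879268646240234, 51.32918167114258), 161.58941650390625)
pocket (array([0.59261687, 0.12004704, 0.01169132]), np.float64(0.0014015388207331751)) [0.59466601 0.12125078 0.015     ] [0.59248845 0.11994037 0.015     ]
pocket38 (array([ 0.63854932, -0.01281301,  0.01151584]), np.float64(2.256742428164312e-05))
corner holes (array([0.42750929, 0.17550841, 0.01494685]), np.float64(0.00015602828976545935)) (array([ 0.71065451, -0.10464799,  0.01107376]), np.float64(0.0003212510264657223))
disc top (array([0.49477563, 0.0809571 , 0.02898429]), np.float64(0.0006397767259220226))
small (array([ 0.55663713, -0.04475949,  0.03511184]), np.float64(0.002215357035698304))
S [101 105 105]
S [51 45 44]
W [160 165 162]
W [30 33 32]
```

Call:
{"fn": "jog_arm", "kwargs": {"moves": [0.05, -0.1, 0.08, 0, 0, 0, 1, 0.11, -0.2, 0.16, 0, 0, 0, 1, 0.17, -0.32, 0.25, 0, 0, 0, 1, 0.22, -0.42, 0.33, 0, 0, 0, 1, 0.25, -0.49, 0.38, 0, 0, 0, 1, 0.27, -0.515, 0.4, 0, 0, 0, 1, 0.27, -0.515, 0.4, 0, 0, 0, 1, 0.27, -0.515, 0.4, 0, 0, 0, 1], "newtons": 8}}

```text
time: 1.2
position: [0.4971, 0.0806, 0.1034]
tool_rot: [2.221, 2.22, 0.002]
ft_force: [-0.2, -0.1, 0.1]
grip_width: 0.998
grip_force: 0.0
```

Run:
```python
from h import *
s=ctrl.get_state();print(s["time"],s["position"],s["tool_rot"],s["ft_force"])
shot("wrist","pics/w1.png")
```

```text
1.2 [0.49707624 0.08056702 0.10344414] [2.22138229 2.21951681 0.00245793] [-0.20140233 -0.10990991  0.13548624]
```

View pics/w1.png

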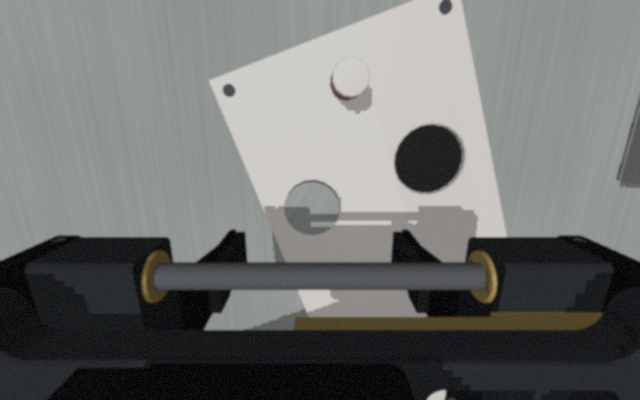

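The wide disc is at (312,207), with its outline spanning columns 284–341 and rows 180–236. The pocket is at (429,158) and the jar at (350,80).

Run:
```python
from h import *
W=shot("wrist");e=dark(W,(429,158))
print(e,plane(W,e[0],.015),plane(W,(312,207),.027),plane(W,(284,207),.027),plane(W,(341,207),.027),plane(W,(312,180),.027),plane(W,(312,236),.027))
```

```text
((428.195068359375, 158.07530212402344), (61.599273681640625, 69.07213592529297), 42.6284294128418) [0.59019527 0.12126931 0.015     ] [0.49186816 0.08189112 0.027     ] [0.46830169 0.08194124 0.027     ] [0.51629081 0.08183917 0.027     ] [0.49203946 0.10506078 0.027     ] [0.49167398 0.05562646 0.027     ]
```

Call:
{"fn": "jog_arm", "kwargs": {"moves": [0, -0.017, 0.05, 0, 0, 0, 1, 0, -0.017, 0.12, 0, 0, 0, 1, 0, -0.017, 0.18, 0, 0, 0, 1, 0, -0.017, 0.23, 0, 0, 0, 1, 0, -0.017, 0.26, 0, 0, 0, 1, 0, -0.017, 0.275, 0, 0, 0, 1, 0, -0.017, 0.275, 0, 0, 0, 1, 0, -0.017, 0.275, 0, 0, 0, 1]}}

```text
time: 2.3
position: [0.4909, 0.0811, 0.0206]
tool_rot: [2.221, 2.221, 0.001]
ft_force: [0.5, -0.3, 0.8]
grip_width: 1.0
grip_force: 0.0
```

Call:
{"fn": "jog_arm", "kwargs": {"moves": [0, 0, 0.006, 0, 0, 0, 1, 0, 0, 0.006, 0, 0, 0, 0.4, 0, 0, 0.006, 0, 0, 0, 0.2, 0, 0, 0.006, 0, 0, 0, 0.1, 0, 0, 0.006, 0, 0, 0, 0, 0, 0, 0.006, 0, 0, 0, 0, 0, 0, 0.006, 0, 0, 0, 0, 0, 0, 0.006, 0, 0, 0, 0], "newtons": 5}}

```text
time: 3.3
position: [0.4905, 0.081, 0.0183]
tool_rot: [2.221, 2.221, 0.0]
ft_force: [0.7, 0.0, -1.2]
grip_width: 0.549
grip_force: 5.0
```

Call:
{"fn": "jog_arm", "kwargs": {"moves": [0.01, 0.025, 0.001, 0, 0, 0, 0, 0.033, 0.084, 0.002, 0, 0, 0, 0, 0.059, 0.15, 0.002, 0, 0, 0, 0, 0.086, 0.218, 0.002, 0, 0, 0, 0, 0.109, 0.277, 0.002, 0, 0, 0, 0, 0.126, 0.32, 0.002, 0, 0, 0, 0, 0.132, 0.335, 0.002, 0, 0, 0, 0, 0.132, 0.335, 0.002, 0, 0, 0, 0]}}

```text
time: 4.3
position: [0.5905, 0.1206, 0.0171]
tool_rot: [-2.221, -2.221, 0.001]
ft_force: [-0.4, -0.8, -2.0]
grip_width: 0.551
grip_force: 5.0
```

Run:
```python
from h import *
s=ctrl.get_state();print(s["time"],s["position"],s["grip_width"])
S=shot("scene");a=S["pixels"][180:340,240:480,::-1];cv2.imwrite("pics/s2.png",cv2.resize(a,None,fx=3,fy=3))
```

```text
4.3 [0.59053527 0.12055744 0.01707858] 0.5514781296820254
```

View pics/s2.png

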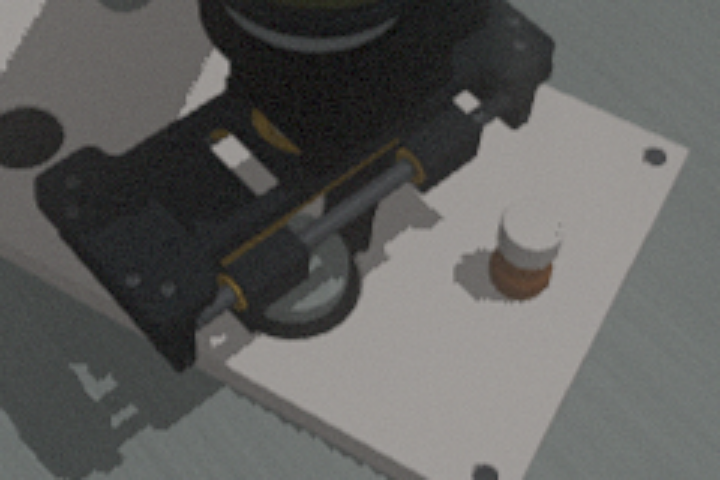

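The crop shows the disc at about (300,280), inside the dark pocket rim on all visible sides. The jar at (525,250) is untouched. I'll release now.

Call:
{"fn": "jog_arm", "kwargs": {"moves": [0, 0, 0, 0, 0, 0, 0.5, 0, 0, 0, 0, 0, 0, 1, 0, 0, 0, 0, 0, 0, 1, 0, 0, 0, 0, 0, 0, 1, 0, 0, 0, 0, 0, 0, 1, 0, 0, -0.1, 0, 0, 0, 1, 0, 0, -0.2, 0, 0, 0, 1, 0, 0, -0.3, 0, 0, 0, 1]}}

```text
time: 5.35
position: [0.5908, 0.1206, 0.1086]
tool_rot: [2.221, 2.221, -0.0]
ft_force: [-0.3, 0.1, 0.4]
grip_width: 1.003
grip_force: 0.0
```

Call:
{"fn": "jog_arm", "kwargs": {"moves": [0, 0, -0.1, 0, 0, 0, 1, -0.1, 0, -0.2, 0, 0, 0, 1, -0.2, 0, -0.25, 0, 0, 0, 1, -0.3, 0, -0.25, 0, 0, 0, 1, -0.35, 0, -0.25, 0, 0, 0, 1, -0.4, 0, -0.25, 0, 0, 0, 1, -0.4, 0, -0.25, 0, 0, 0, 1, -0.4, 0, -0.25, 0, 0, 0, 1]}}

```text
time: 6.35
position: [0.5909, 0.0019, 0.1824]
tool_rot: [-2.219, -2.223, -0.001]
ft_force: [-0.6, -0.4, 0.1]
grip_width: 1.001
grip_force: 0.0
```

Run:
```python
from h import *
S=shot("scene");W=shot("wrist")
a=cv2.resize(S["pixels"][120:360,150:470,::-1],None,fx=1.25,fy=1.25)
b=W["pixels"][0:300,130:530,::-1];cv2.imwrite("pics/f3.png",np.hstack([a,b]))
```

```text
(no output)
```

View pics/f3.png

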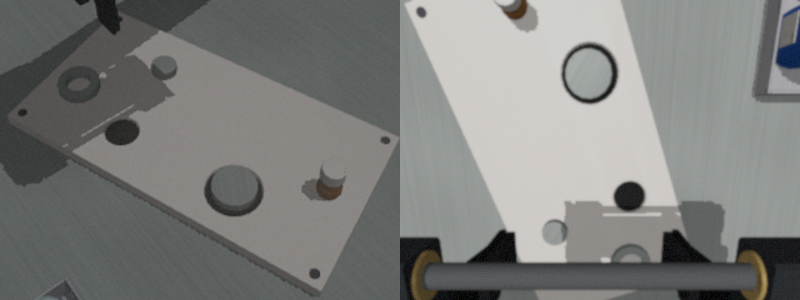

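The disc sits flat in the pocket, with a dark gap all round it (left panel (234,188), right panel (589,72)). The small disc, ring and jar are where they were.

```bash
python3 -c "
from bench import ctrl
print(ctrl.close_job())"
```

```text
the job is handed in; nothing more can be done
None
```

The wide disc was slid across the plate into the large pocket, where it lies flat and released, and the job is handed in at about 6.5 s; the small disc, ring and jar look unmoved in the final images.

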